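# Rubber hardness reading on the anvil

### The job

Take the thick round rubber disc out of the steel tray and set it down gently, flat and central, on the small raised steel anvil, and let go of it. Then lift the hand-held hardness gauge by the black grip on its top out of its parking block, bring it upright over the disc, and press it gently down, its pin on the white dot in the middle of the disc, until the round foot sits flat on the rubber: a light push of about 10 to 15 N, never a hard one. Keep it pressed there for the reading and finish while still holding it so, leaving everything else where it was.

Things in the scene. Friction and masses are not known exactly. Their poses are not given: they have to be found in the camera images.
- disc_center (a point): centre (half-way up) of the specimen: a solid black hard-rubber disc 40 mm across, 12 mm thick, about 20 g, with a 4 mm white dot in the middle of each face (the upper dot is 6 mm above this point); z axis = its round axis. It lies flat in one of the tray's three places (the others hold a thinner ring and a thinner square pad). The gauge's pin sinks into it by only some 0.4 mm.
- tray_floor (a point): middle of the inner floor of a flat stainless tray fixed to the bench, 300 mm long (x axis) by 150 mm wide (y axis); floor 2 mm, rim 10 mm above the bench. The three specimens lie about 85 mm apart along its length, within 15 mm of its middle line.
- anvil_top (a point): centre of the top face of the anvil, a flat polished steel table 46 mm across and 10 mm thick, 47 mm above the bench, on a 24 mm column in a grey square cast foot 90 x 90 x 14 mm that is fixed to the bench
- park_top (a point): centre of the top of the grey plastic parking block, 80 x 80 mm and 34 mm high, fixed to the bench, with an upright 24 mm round hole right through its middle, in which the gauge's foot hangs
- gauge_grip (a point): middle of the hardness gauge's black square grip, on the gauge's axis (z axis up along it), 114 mm above the foot's underside. The grip is 28 x 28 mm (faces across the gauge's x and y) and spans 90 to 134 mm above the foot's underside; below it a thin neck, then the round flat case, 58 mm across (along y), 26 mm thick (along x), from 27 to 85 mm. About 280 g.
- gauge_foot (a point): centre of the flat underside of the gauge's presser foot (18 mm across, 18 mm long) at its lower end; z axis up along the gauge. A sprung pin, 3.6 mm across, sticks out 2.5 mm below this face from its middle. Above the foot a 33 mm collar rests on the parking block's top, the foot hanging in the hole: lift straight up by more than 25 mm to clear it.
- pin (a joint): how far the gauge's sprung pin is pushed into the foot, m: 0 = free, sticking out 2.5 mm; 0.0025 = fully in. It pushes back with 0.6 N at 0, rising evenly to 8 N fully in. With the foot flat on the disc it reads about 0.0021 (7 N), as the tip dents the rubber a little; from there the rigid foot carries any further push.
- gasket: bystander: black flat rubber ring, 48 mm across with a 34 mm hole, 6 mm thick, lying in the tray; origin at the centre of its underside
- pad: bystander: black square rubber pad 40 x 40 x 6 mm lying in the tray; origin at the centre of its underside
- dish: bystander: closed clear petri dish, 90 mm across, 16 mm high; origin at the centre of its underside
- vial: bystander: small capped amber glass vial standing upright, 23 mm across, 48 mm tall; origin at the centre of its underside
- beaker: bystander: clear glass beaker standing upright, 68 mm across, 90 mm tall; origin at the centre of its underside
- caliper: bystander: steel sliding caliper lying flat, 230 mm long along its own y axis, up to 70 mm wide, 16 mm high; origin under the middle of its length
- tweezers: bystander: steel tweezers lying flat, 125 mm long along their own y axis, 6 mm high; origin under the middle
- marker: bystander: white and black marker pen lying flat, 130 mm long along its own y axis, 14 mm thick; origin under the middle
Things that resemble listed ones, but are neither listed nor needed, are in the scene too. What is shaped like the part that bears disc_center but turquoise is not meant.

How it is judged:
On the way, in this order (a step that is already met when the one before it is completed fails the run):
1. the disc lies flat and central on the anvil, let go and at rest (horizontal distance between disc_center and anvil_top below 0.006 m and z of disc_center in the frame of anvil_top between 0.003 and 0.009 m and angle between disc_center's own z axis and vertical below 0.08 rad and contact force between disc and the fingers below 0.05 N and linear speed of disc below 0.02 m/s), for 0.3 s.
2. the gauge has been lifted clear of its block in the gripper, the disc still on the anvil (horizontal distance between disc_center and anvil_top below 0.006 m and z of disc_center in the frame of anvil_top between 0.003 and 0.009 m and angle between disc_center's own z axis and vertical below 0.08 rad and z of gauge_foot in the frame of park_top above 0.006 m and contact force between gauge and the fingers above 2 N), for 0.2 s.
At the end, for the whole second after the job is handed in: Disc flat, at rest and untouched by the fingers on the anvil, centred within 6 mm; gauge held still by the gripper alone, upright within 0.06 rad, its foot within 5 mm of the disc's centre and 0.7 mm of flush, pin in by over 1.8 mm, pressing with 8 to 25 N (horizontal distance between disc_center and anvil_top below 0.006 m and z of disc_center in the frame of anvil_top between 0.003 and 0.009 m and angle between disc_center's own z axis and vertical below 0.08 rad and linear speed of each of disc, gauge below 0.01 m/s and contact force between disc and the fingers below 0.05 N and horizontal distance between gauge_foot and disc_center below 0.005 m and angle between gauge_foot's own z axis and vertical below 0.06 rad and value of joint pin above 0.0018 m and z of gauge_foot in the frame of disc_center below 0.0067 m and contact force between gauge and disc between 8 and 25 N and contact force between gauge and anvil below 0.1 N and contact force between gauge and park below 0.1 N and contact force between gauge and the fingers above 2 N); the arm keeps its last pose, push and grip.
It fails at once if the gauge is pressed on the disc with more than 40 N (contact force between gauge and disc above 40 N).
It fails at once if the disc is dropped (falls free faster than 0.45 m/s, about 10 mm) (linear speed of disc above 0.45 m/s and contact force between disc and the fingers below 0.01 N).
It fails at once if a bystander is moved by more than 20 mm, or the beaker or vial is tipped (distance of any of gasket, pad, dish, vial, beaker, caliper, tweezers, marker from where it was at the start of the episode above 0.02 m or angle between any of vial, beaker's own z axis and vertical above 0.5 rad).
It also fails if it takes over 53 s, if anything falls off the work surface, if the arm or the gripper's body presses on something with over 40 N, if the wrist force passes 120 N, or if a joint passes its speed limit or range.

### The arm

A 7-joint arm with a two-finger parallel gripper is mounted at the origin on the work surface. World frame = base frame: x ahead of the robot, y to its left, z up, the work surface at z = 0. Lengths are in m, angles in rad, forces in N, time in s.
With the tool pointing down it reaches from about 0.425 to 0.825 m from the base axis. Payload 3.6 kg.
Tool frame: the origin (TCP) lies midway between the tips of the shut fingers; the grasp point (between the pads) lies 19 mm behind it (robot.grip_depth is the distance from the TCP to the grasp point, in m); z points along the fingers, y is the line along which they close (so a half turn about z gives the same grasp; the last joint's range is limited). The gripper opens to 93 mm and grips with 3 to 60 N. Pads are 15 mm wide; open, the fingers measure 128 mm over their backs; the gripper's body (75 mm by 188 mm) begins 65 mm behind the grasp point.
Start: joints at [-1.262, 0.615, -0.013, 1.423, 0.008, 1.103, -0.04], TCP at [0.214, 0.614, 0.219] pointing down, gripper open.
Joint ranges: [-3.12, 3.12], [-0.3, 2.06], [-1.34, 1.32], [0.26, 2.42], [-1.36, 4.5], [0.01, 1.98], [-2.84, 2.84]. Speed limits (rad/s): [2.79, 2.79, 3.14, 3.14, 3.14, 3.14, 3.14].

### API

Orientations are given as a unit quaternion [w, x, y, z].
In Python, from station import robot gives the robot as it stands.
- The arm moves only by the tool servo_tool, never from a script. Its argument "plan" is one flat list of numbers, 5 for each row, row after row: the closure, from 0 (fully open) to 1 (shut), then the shift along the tool's x, y, z in units of 0.5 m (1.0 is 0.5 m), then the turn about the tool's z in units of 90 degrees (1.0 is 90 degrees). A call has 1 to 20 rows; each row is the pose to reach, as a shift and turn from the pose commanded when the call began, along the tool's axes at that moment; what a row does not reach only later rows make up. A row lasts 1/12 s, in which the tool goes at most 41.7 mm and 7.16 degrees, less where a joint would pass 70% of its speed; a pose out of reach is approached as far as the arm can. A call with a number of a shift or a turn outside -1 to 1 is refused whole. A call with a gripper value outside its range is refused whole. The fingers move at their own pace and stop on an object; "force" is the grip in N (left out, the last holds). Time passes only in rows, so rows that repeat a pose let the fingers close. It gives the time, the measured TCP pose, the force and the opening at its end, in the units of the state.
- robot.state(): the state, without advancing time (a new reading comes with each control period).
- robot.snapshot(name): name is "scene" or "top" or "wrist"; returns the picture (480x640x3 uint8, red, green, blue); there is no depth.
- robot.calibration(name): a dict with "K" (3x3 intrinsics, pixels), "R" (3x3) and "t" (3): a world point X has camera coordinates R X + t. Camera axes: x right, y down, z forward; pixel columns grow to the right and rows downward; lengths in m; the calibration is good to about 2 mm. A picture is of the moment at which its call begins: read the wrist's pose just before it. calibration takes no time and is no camera call; for the wrist camera it gives the pose at the moment of the call.
- robot.job_done(): hands the job in, once; it reports no verdict.
The state is a dict: "t": time; "q": joint angles; "qd": joint speeds; "joint_torque": joint torques, N m; "tool_pos": TCP position; "eef_rot": TCP orientation; "wrist_force": force on the tool from outside, world axes, zero at the start; "wrist_torque": the same for the moment, N m; "opening": finger opening in m.
Only numpy, scipy, OpenCV 4.12 (cv2) and the standard library are available. Lean on these libraries where they do the work, as an engineer would, in place of code of your own. Each camera call takes 0.05 s, during which the arm holds its last target. There are 200 camera calls.

## Working session

There is one attempt and no reset: what is moved stays moved. The work goes in short steps, Python scripts to look and compute and a tool call to move; the robot and the scene stay as the last step left them, time stands still between calls to the robot, and variables do not carry over. Pictures are saved under pics/ and viewed, on a budget of 10 in all, crops included, one or two more only if the job needs it, and the job is handed in when it is done.

Besides the shell and the picture viewer there is one more tool, called after "Call:" as name(argument=value, ...) on one line, values as JSON. servo_tool: Moves the arm, as the interface text tells. Shifts and turns lie within -1 to 1; 1 stands for 0.5 m of shift or 90 degrees of turn. Its arguments: {"type":"object","properties":{"plan":{"type":"array"},"force":{"type":"number"}},"required":["plan"]}

```bash
mkdir -p pics
cat > h.py <<'E'
import numpy as np, cv2
from station import robot
def save(im,n): cv2.imwrite('pics/'+n, cv2.cvtColor(im,cv2.COLOR_RGB2BGR))
def ray(c,u,v,z):
    K,R,t=[np.array(c[k],float) for k in('K','R','t')]
    d=R.T@np.linalg.solve(K,[u,v,1]); o=-R.T@t.ravel()
    return (o+d*(z-o[2])/d[2]).round(4)
def proj(c,X):
    p=np.array(c['K'])@(np.array(c['R'])@X+np.array(c['t']).ravel()); return (p[:2]/p[2]).round(1)
E
python3 - <<'E'
from h import *
s=robot.state();print(s)
for n in('top','scene'):
    im=robot.snapshot(n);save(im,n+'0.png');np.save(n+'.npy',im)
    c=robot.calibration(n);print(n,c)
E
```

```text
{'t': 0.0, 'q': array([-1.26149815,  0.61588265, -0.01260055,  1.42484597,  0.00810509,
        1.10337853, -0.04039049]), 'qd': array([-7.50909276e-05, -8.53981883e-04,  2.59935828e-04, -1.18022794e-03,
        1.95871736e-03,  2.08427117e-03,  4.46084775e-04]), 'joint_torque': array([-3.17375416e-04, -4.58950353e+01,  2.08955621e-01, -1.65735072e+01,
       -6.10909774e-02,  2.05798703e-02,  2.36304595e-04]), 'tool_pos': array([0.21393882, 0.61297568, 0.21752247]), 'eef_rot': array([-1.82531353e-04,  1.67079173e-01,  9.85942712e-01, -1.21848937e-03]), 'wrist_force': array([-0.41847559, -0.19182979, -0.19284522]), 'wrist_torque': array([-0.01522049,  0.02880143, -0.02305156]), 'opening': 0.09320639880604764}
top {'K': array([[531.54704715,   0.        , 323.31936888],
       [  0.        , 531.54704715, 239.74982362],
       [  0.        ,   0.        ,   1.        ]]), 'R': array([[-0.00897306, -0.99988107, -0.01254305],
       [-0.99795139,  0.00974892, -0.06322961],
       [ 0.06334438,  0.01194999, -0.99792018]]), 't': array([0.0216503 , 0.55456289, 1.29028921])}
scene {'K': array([[433.05166913,   0.        , 322.59549321],
       [  0.        , 433.05166913, 243.24629195],
       [  0.        ,   0.        ,   1.        ]]), 'R': array([[-8.45486752e-02,  9.96418926e-01, -9.18987542e-04],
       [ 5.10725399e-01,  4.25443845e-02, -8.58690597e-01],
       [-8.55576465e-01, -7.30705027e-02, -5.12493525e-01]]), 't': array([ 0.03889512, -0.17453771,  1.64499605])}
```

View pics/top0.png

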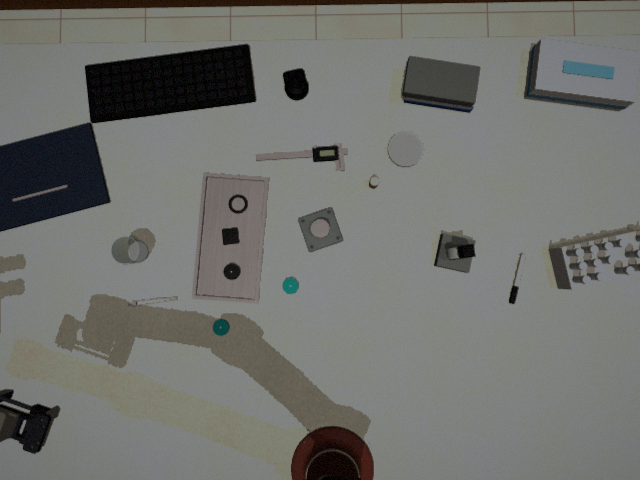

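View pics/scene0.png

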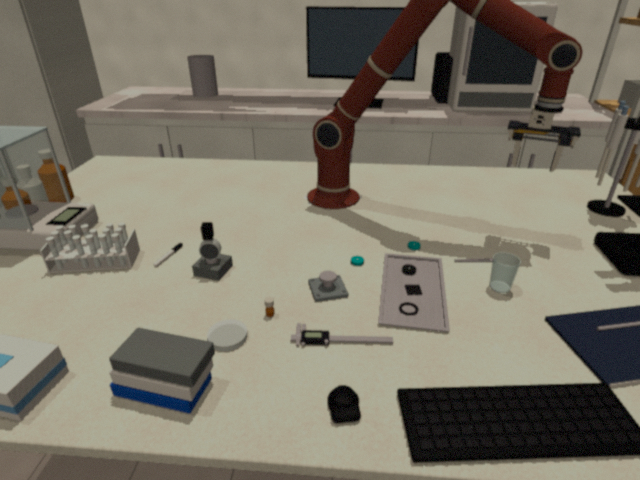

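The top view shows:
- Black disc with a white dot in the tray at (232,271)
- Gasket at (238,204) and pad at (231,236)
- Anvil at (319,228)
- Gauge and parking block at (457,251), with the grip seen leaning outward at about (467,251)
- Vial at (374,181), dish at (405,149), caliper near (310,154), beaker at (130,250), tweezers at (153,301) and marker at (516,280)

Things that could be taken for the disc are the turquoise discs at (291,285) and (221,327), the gasket at (238,204) and the pad at (231,236). By its description, the disc is the one at (232,271). I'll check that in a close crop.

Run:
```python
from h import *
im=np.load('top.npy');sc=np.load('scene.npy')
def crop(im,u,v,w,h,f): return cv2.resize(im[v:v+h,u:u+w],None,fx=f,fy=f,interpolation=cv2.INTER_CUBIC)
a=crop(im,206,246,50,50,8);b=crop(im,294,203,50,50,8)[:, :400]
save(np.hstack([a,b]),'c1.png')
c=crop(im,430,225,50,50,8);d=crop(sc,185,215,50,66,8)[:400]
d=cv2.resize(sc[215:281,180:246],(400,400),interpolation=cv2.INTER_CUBIC)
save(np.vstack([np.hstack([a,b]),np.hstack([c,d])])[:,:],'c2full.png')
x=cv2.imread('pics/c2full.png');cv2.imwrite('pics/c2.png',cv2.resize(x,(600,600)))
```

```text
(no output)
```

View pics/c2.png

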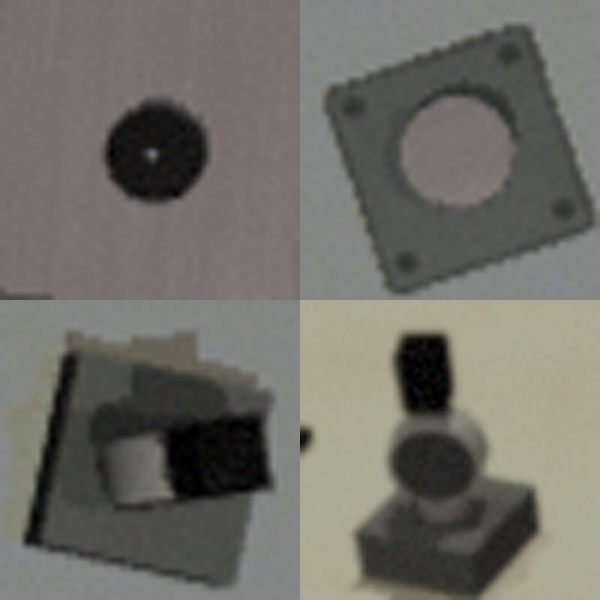

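```bash
cat >> h.py <<'E'
from scipy.spatial.transform import Rotation as Ro
def rel(target,yaw=None):
    "print shift in tool units; yaw = desired direction (deg, world) of tool y axis"
    s=robot.state();q=s['eef_rot'];R=Ro.from_quat([q[1],q[2],q[3],q[0]]).as_matrix()
    sh=R.T@(np.array(target)-s['tool_pos'])/0.5
    y=np.degrees(np.arctan2(R[1,1],R[0,1]))
    print('t',s['t'],'tcp',s['tool_pos'].round(4),'shift',sh.round(4),'yaw_y',y.round(2),'tilt',R[2].round(4),'dist',np.linalg.norm(sh)*.5)
    if yaw is not None:
        d=(yaw-y+90)%180-90; print('turn (tool z, down => negated)',-d/90)
E
python3 - <<'E'
from h import *
c=robot.calibration('top')
for n,u,v,z in [('disc',230.9,271.2,.014),('anvil',320,227.6,.047),('griptop',466.5,250.5,.15),('pad',231,236,.008),('ring',238,204,.008),('parkTL',441.5,233.5,.034),('parkBR',468.5,272.5,.034),('parkTR',475,240,.034),('parkBL',434.5,264.5,.034),('tray1',206,173,.01),('tray2',269,177,.01),('tray3',194,298,.01),('vial',374,181,.04),('beaker',130,250,.0)]: print(n,ray(c,u,v,z))
rel(ray(c,231,271.2,.014)+[0,0,.1])
w=robot.calibration('wrist');print(w)
E
```

```text
disc [0.4796 0.2449 0.014 ]
anvil [0.5823 0.0238 0.047 ]
griptop [ 0.5196 -0.3001  0.15  ]
pad [0.5669 0.246  0.008 ]
ring [0.6468 0.2286 0.008 ]
parkTL [ 0.5661 -0.2705  0.034 ]
parkBR [ 0.4711 -0.3333  0.034 ]
parkTR [ 0.5495 -0.351   0.034 ]
parkBL [ 0.4912 -0.2519  0.034 ]
tray1 [0.7254 0.3086 0.01  ]
tray2 [0.7136 0.1508 0.01  ]
tray3 [0.4144 0.3367 0.01  ]
vial [ 0.6953 -0.1084  0.04  ]
beaker [0.5349 0.5007 0.    ]
t 0.1 tcp [0.214  0.6131 0.2176] shift [-0.7443 -0.5201  0.2084] yaw_y 70.76 tilt [-1.0e-04 -2.2e-03 -1.0e+00] dist 0.4658033163839507
{'K': array([[391.24769379,   0.        , 321.29527805],
       [  0.        , 391.24769379, 245.49690358],
       [  0.        ,   0.        ,   1.        ]]), 'R': array([[ 0.32887287,  0.94436896, -0.00314815],
       [ 0.91374284, -0.31736176,  0.25368392],
       [ 0.23857211, -0.08630636, -0.96728205]]), 't': array([-0.64818771, -0.03112092,  0.3900581 ])}
```

Call:
servo_tool(plan=[0.33, -0.74, -0.52, 0.13, -0.16, 0.33, -0.74, -0.52, 0.13, -0.16, 0.33, -0.74, -0.52, 0.13, -0.16, 0.33, -0.74, -0.52, 0.13, -0.16, 0.33, -0.74, -0.52, 0.13, -0.16, 0.33, -0.74, -0.52, 0.13, -0.16, 0.33, -0.74, -0.52, 0.13, -0.16, 0.33, -0.74, -0.52, 0.13, -0.16, 0.33, -0.74, -0.52, 0.13, -0.16, 0.33, -0.74, -0.52, 0.13, -0.16, 0.33, -0.74, -0.52, 0.13, -0.16, 0.33, -0.74, -0.52, 0.13, -0.16, 0.33, -0.74, -0.52, 0.13, -0.16, 0.33, -0.74, -0.52, 0.13, -0.16, 0.33, -0.74, -0.52, 0.13, -0.16, 0.33, -0.74, -0.52, 0.13, -0.16])

```text
t: 1.43
tool_pos: [0.4767, 0.2483, 0.1538]
eef_rot: [-0.0, 0.04, 0.999, 0.0]
wrist_force: [-0.1, 0.7, -0.2]
opening: 0.0618
```

Run:
```python
from h import *
c=robot.calibration('wrist');im=robot.snapshot('wrist')
save(im,'w1.png')
rel([.4796,.2449,.1],86);print('pred disc px',proj(c,[.4796,.2449,.014]),'open',robot.state()['opening'])
np.save('w1.npy',im);import pickle;pickle.dump(c,open('w1.pkl','wb'))
```

```text
t 1.4833 tcp [0.4769 0.2481 0.1538] shift [-0.006  -0.006   0.1076] yaw_y 85.36 tilt [ 3.e-04  8.e-04 -1.e+00] dist 0.05397675327260269
turn (tool z, down => negated) -0.007083025894766119
pred disc px [318.1 236.6] open 0.06235808298161066
```

View pics/w1.png

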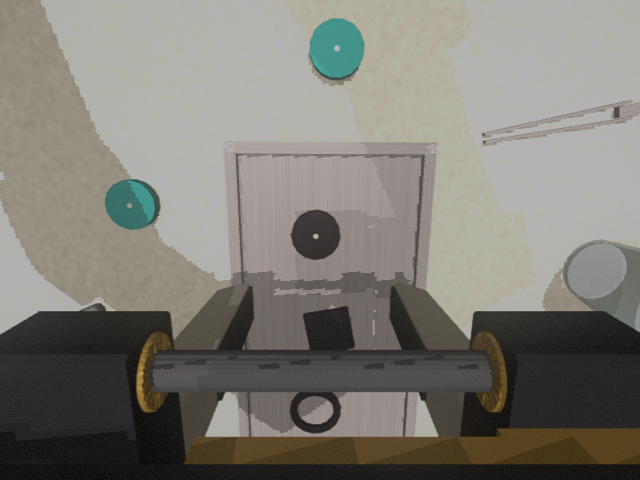

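Run:
```python
from h import *
import pickle;c=pickle.load(open('w1.pkl','rb'))
p=ray(c,316,236.3,.014);print(p, 'pad',ray(c,330,328,.008))
p=(p+[.4796,.2449,.014])/2
rel([p[0],p[1],.005],86)
```

```text
[0.4792 0.2432 0.014 ] pad [0.5633 0.2483 0.008 ]
t 1.4833 tcp [0.4769 0.2481 0.1538] shift [-0.0058 -0.0079  0.2976] yaw_y 85.36 tilt [ 3.e-04  8.e-04 -1.e+00] dist 0.14888840989798352
turn (tool z, down => negated) -0.007083025894766119
```

Call:
servo_tool(plan=[0.33, -0.004, -0.004, 0.06, 0, 0.33, -0.004, -0.004, 0.12, 0, 0.33, -0.004, -0.004, 0.18, 0, 0.33, -0.004, -0.004, 0.23, 0, 0.33, -0.004, -0.004, 0.25, 0, 0.33, -0.004, -0.004, 0.25, 0, 0.33, -0.004, -0.004, 0.25, 0, 0.33, -0.004, -0.004, 0.25, 0])

```text
t: 2.15
tool_pos: [0.4806, 0.2451, 0.0301]
eef_rot: [0.001, 0.042, 0.999, 0.001]
wrist_force: [0.0, -0.1, 0.5]
opening: 0.0626
```

Run:
```python
from h import *
rel([.4794,.2440,.005],86);print(robot.state()['wrist_force'])
```

```text
t 2.15 tcp [0.4806 0.2451 0.0301] shift [ 0.0024 -0.0025  0.0502] yaw_y 85.2 tilt [-0.0024  0.0017 -1.    ] dist 0.02516048070751617
turn (tool z, down => negated) -0.008901451290778715
[ 0.00481679 -0.09752383  0.52760175]
```

Descend, close, then raise slightly.

Call:
servo_tool(plan=[0.33, 0.002, -0.003, 0.025, 0, 0.33, 0.002, -0.003, 0.045, 0, 0.33, 0.002, -0.003, 0.05, 0, 0.33, 0.002, -0.003, 0.05, 0, 0.7, 0.002, -0.003, 0.05, 0, 0.7, 0.002, -0.003, 0.05, 0, 0.7, 0.002, -0.003, 0.05, 0, 0.7, 0.002, -0.003, 0.05, 0, 0.7, 0.002, -0.003, 0.05, 0, 0.7, 0.002, -0.003, 0.05, 0], force=15)

```text
t: 2.98
tool_pos: [0.4788, 0.2429, 0.004]
eef_rot: [0.0, 0.042, 0.999, 0.0]
wrist_force: [0.6, -1.4, 2.5]
opening: 0.0395
```

Run:
```python
from h import *
rel([.4794,.2440,.1],86);print(robot.state()['wrist_force'],robot.state()['opening'])
```

```text
t 2.9833 tcp [0.4788 0.2429 0.004 ] shift [-0.0011  0.0024 -0.192 ] yaw_y 85.16 tilt [-6.e-04  4.e-04 -1.e+00] dist 0.09599449763879349
turn (tool z, down => negated) -0.009333624302624029
[ 0.5644691  -1.36812998  2.47145202] 0.03945397621017362
```

Call:
servo_tool(plan=[0.7, 0, 0, -0.04, 0, 0.7, 0, 0, -0.1, 0, 0.7, 0, 0, -0.16, 0, 0.7, -0.01, -0.01, -0.2, 0, 0.7, -0.04, -0.07, -0.22, 0, 0.7, -0.08, -0.14, -0.22, 0, 0.7, -0.12, -0.21, -0.22, 0, 0.7, -0.16, -0.28, -0.22, 0, 0.7, -0.2, -0.345, -0.22, 0, 0.7, -0.23, -0.395, -0.22, 0, 0.7, -0.243, -0.415, -0.22, 0, 0.7, -0.243, -0.419, -0.22, 0, 0.7, -0.243, -0.419, -0.22, 0, 0.7, -0.243, -0.419, -0.22, 0, 0.7, -0.243, -0.419, -0.22, 0, 0.7, -0.243, -0.419, -0.22, 0])

```text
t: 4.32
tool_pos: [0.5812, 0.0264, 0.1137]
eef_rot: [-0.0, 0.04, 0.999, 0.001]
wrist_force: [0.8, 0.7, -0.2]
opening: 0.0395
```

Run:
```python
from h import *
rel([.5823,.0238,.1]);s=robot.state();print(s['wrist_force'],s['opening'])
c=robot.calibration('wrist');im=robot.snapshot('wrist')
save(im,'w2.png')
tcp=s['tool_pos'];print('disc top centre pred',proj(c,tcp+[0,0,.01]),'anvil pred',proj(c,[.5823,.0238,.047]))
print(ray(c,320,240,.047)); import pickle;pickle.dump((c,tcp),open('w2.pkl','wb'))
```

```text
t 4.3167 tcp [0.5812 0.0264 0.1137] shift [-0.0026 -0.005   0.0274] yaw_y 85.38 tilt [ 7.0e-04  1.1e-03 -1.0e+00] dist 0.013998858175964317
[ 0.83189904  0.67095122 -0.24954914] 0.0394779964108461
disc top centre pred [322.7 309.9] anvil pred [318.3 260.8]
[0.5691 0.0259 0.047 ]
```

View pics/w2.png

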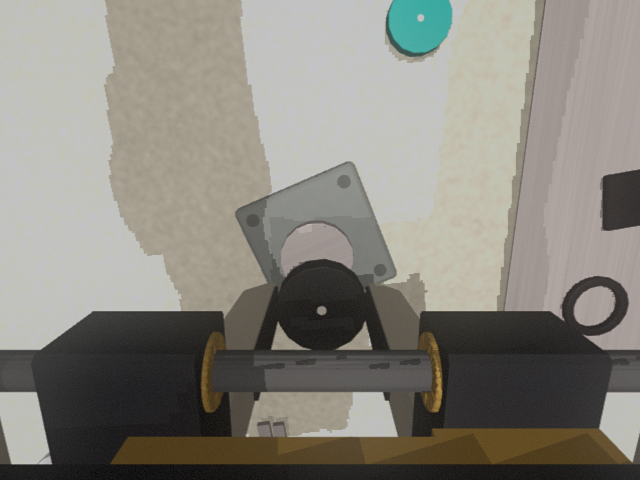

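Run:
```python
from h import *
import pickle;c,tcp=pickle.load(open('w2.pkl','rb'))
a=np.linspace(0,6.28,60)
P=np.array([proj(c,np.array([.5823+.023*np.cos(t),.0238+.023*np.sin(t),.047])) for t in a])
print(P.min(0),P.max(0)); print(ray(c,321.5,310.5,tcp[2]+.01)-tcp)
print(ray(c,316.8,260.8,.047),ray(c,318.3,259.8,.047)-ray(c,318.3,260.8,.047))
im=cv2.imread('pics/w2.png');k=im[210:270,265:370];cv2.polylines(im,[(P*8).astype(int)],True,(0,0,255),1,cv2.LINE_AA,3)
k=im[210:270,265:370]
cv2.imwrite('pics/w2c.png',cv2.resize(k,None,fx=5,fy=5,interpolation=cv2.INTER_CUBIC))
```

```text
[281.2 224.5] [355.4 295.5]
[ 0.00017012 -0.00055514  0.00997797]
[0.5822 0.0229 0.047 ] [-7.e-04  1.e-04  0.e+00]
```

View pics/w2c.png

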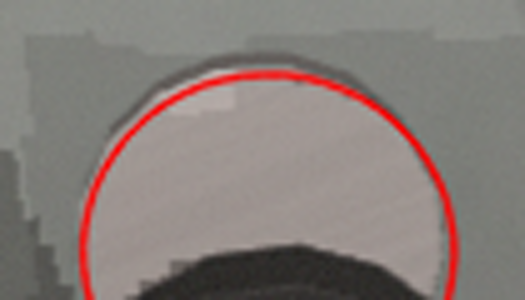

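Call:
servo_tool(plan=[0.7, 0, 0, 0.03, 0, 0.7, 0, 0, 0.06, 0, 0.7, 0, 0, 0.085, 0, 0.7, 0, 0, 0.1, 0, 0.7, 0, 0, 0.1, 0, 0.7, 0, 0, 0.1, 0, 0.7, 0, 0, 0.1, 0, 0.7, 0, 0, 0.1, 0])

```text
t: 5.03
tool_pos: [0.5826, 0.0239, 0.0646]
eef_rot: [0.001, 0.042, 0.999, 0.0]
wrist_force: [0.1, -1.2, -0.3]
opening: 0.0395
```

Run:
```python
from h import *
rel([.5818,.0240,.049]);s=robot.state();print(s['wrist_force'],s['opening'])
```

```text
t 5.0333 tcp [0.5826 0.0239 0.0646] shift [0.0017 0.     0.0311] yaw_y 85.17 tilt [-1.8e-03  3.0e-04 -1.0e+00] dist 0.015573304380276978
[ 0.07621698 -1.24541718 -0.29058664] 0.039510250915642614
```

Call:
servo_tool(plan=[0.7, 0.001, 0, 0.01, 0, 0.7, 0.001, 0, 0.02, 0, 0.7, 0.001, 0, 0.026, 0, 0.7, 0.001, 0, 0.03, 0, 0.7, 0.001, 0, 0.031, 0, 0.7, 0.001, 0, 0.031, 0, 0.7, 0.001, 0, 0.031, 0, 0.7, 0.001, 0, 0.031, 0])

```text
t: 5.7
tool_pos: [0.5811, 0.0237, 0.0487]
eef_rot: [-0.0, 0.042, 0.999, -0.0]
wrist_force: [-1.5, -0.4, 4.5]
opening: 0.0393
```

Call:
servo_tool(plan=[0.5, 0, 0, 0, 0, 0.4, 0, 0, 0, 0, 0.4, 0, 0, 0, 0, 0.4, 0, 0, 0, 0, 0.35, 0, 0, -0.02, 0, 0.3, 0, 0, -0.08, 0, 0.3, 0, 0, -0.16, 0, 0.3, 0, 0, -0.22, 0, 0.3, 0, 0, -0.26, 0, 0.3, 0, 0, -0.26, 0, 0.3, 0, 0, -0.26, 0])

```text
t: 6.62
tool_pos: [0.5821, 0.0238, 0.1798]
eef_rot: [0.002, 0.042, 0.999, 0.0]
wrist_force: [-0.5, -0.2, -1.0]
opening: 0.0647
```

Run:
```python
from h import *
rel([.519,-.3017,.28]);s=robot.state();print(s['wrist_force'],s['opening'])
c=robot.calibration('wrist');im=robot.snapshot('wrist');save(im,'w3f.png')
u,v=proj(c,[.582,.0234,.059]).astype(int);print(u,v)
k=im[v-50:v+50,u-60:u+60];save(cv2.resize(k,None,fx=5,fy=5,interpolation=cv2.INTER_CUBIC),'w3.png')
import pickle;pickle.dump((c,u,v),open('w3.pkl','wb'))
```

```text
t 6.6167 tcp [0.5821 0.0238 0.1798] shift [ 0.0702 -0.6592 -0.2008] yaw_y 85.16 tilt [-3.2e-03  4.0e-04 -1.0e+00] dist 0.3463314332559276
[-0.45799226 -0.19326272 -1.00167665] 0.0646754535318748
321 237
```

View pics/w3.png

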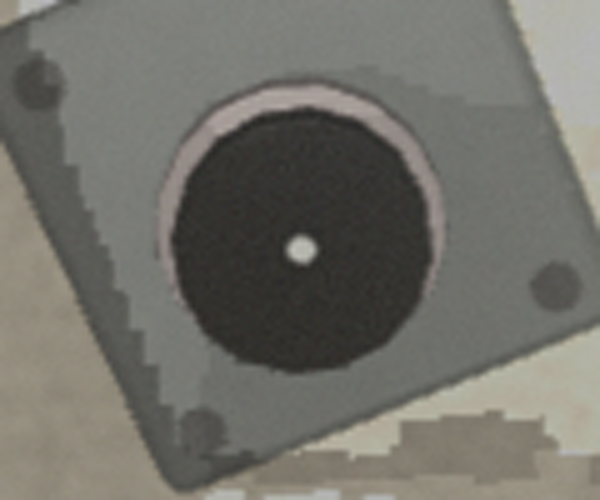

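Run:
```python
from h import *
import pickle;c,u,v=pickle.load(open('w3.pkl','rb'))
d=ray(c,u-60+301/5+-.4,v-50+249/5-.4,.059);print('disc',d)
a=np.linspace(0,6.28,200)
P=np.array([proj(c,np.array([d[0]+.023*np.cos(t),d[1]+.023*np.sin(t),.047])) for t in a])
f=lambda p:(p-[u-60,v-50]+.5)*5
print('if concentric: anvil edges',f(P.min(0)),f(P.max(0)))
# top cam too
```

```text
disc [0.581  0.0229 0.059 ]
if concentric: anvil edges [154.5  85. ] [449. 372.]
```

Call:
servo_tool(plan=[0.3, 0, -0.02, -0.06, 0, 0.3, 0.01, -0.08, -0.12, 0, 0.3, 0.02, -0.15, -0.14, 0, 0.3, 0.03, -0.23, -0.14, 0, 0.3, 0.04, -0.31, -0.14, 0, 0.3, 0.05, -0.39, -0.14, 0, 0.3, 0.06, -0.47, -0.14, 0, 0.3, 0.065, -0.55, -0.14, 0, 0.3, 0.07, -0.61, -0.14, 0, 0.3, 0.07, -0.65, -0.14, 0, 0.3, 0.07, -0.659, -0.14, 0, 0.3, 0.07, -0.659, -0.14, 0, 0.3, 0.07, -0.659, -0.14, 0, 0.3, 0.07, -0.659, -0.14, 0, 0.3, 0.07, -0.659, -0.14, 0])

```text
t: 7.92
tool_pos: [0.5196, -0.299, 0.248]
eef_rot: [-0.0, 0.04, 0.999, 0.001]
wrist_force: [0.8, -0.3, 0.3]
opening: 0.065
```

Run:
```python
from h import *
rel([.519,-.3017,.28]);s=robot.state();print(s['wrist_force'],s['opening'])
c=robot.calibration('wrist');im=robot.snapshot('wrist');save(im,'w4.png')
print(proj(c,[.519,-.3017,.15]),proj(c,[.519,-.3017,.034]))
import pickle;pickle.dump(c,open('w4.pkl','wb'))
```

```text
t 7.9167 tcp [ 0.5196 -0.299   0.248 ] shift [ 0.0008 -0.0054 -0.064 ] yaw_y 85.38 tilt [ 2.0e-04  1.4e-03 -1.0e+00] dist 0.03209805999477997
[ 0.82408521 -0.28771601  0.34511181] 0.06503161668875825
[318.1 245.4] [319.  215.6]
```

View pics/w4.png

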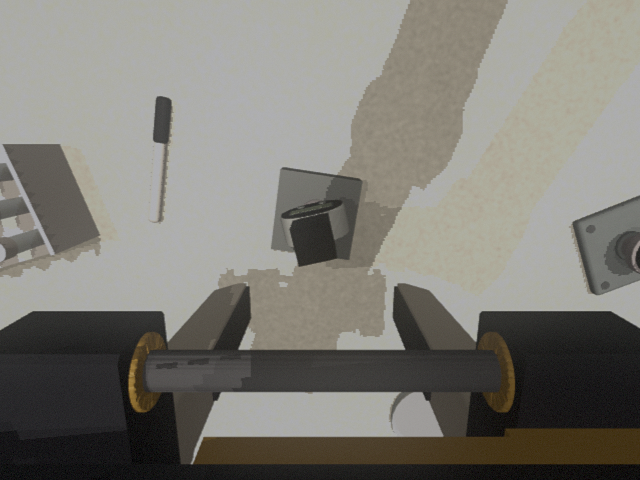

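Run:
```python
from h import *
im=cv2.imread('pics/w4.png')[190:275,265:370]
im=np.clip(im.astype(float)*1.8,0,255).astype(np.uint8)
cv2.imwrite('pics/w4c.png',cv2.resize(im,None,fx=7,fy=7,interpolation=cv2.INTER_CUBIC))
```

```text
(no output)
```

View pics/w4c.png

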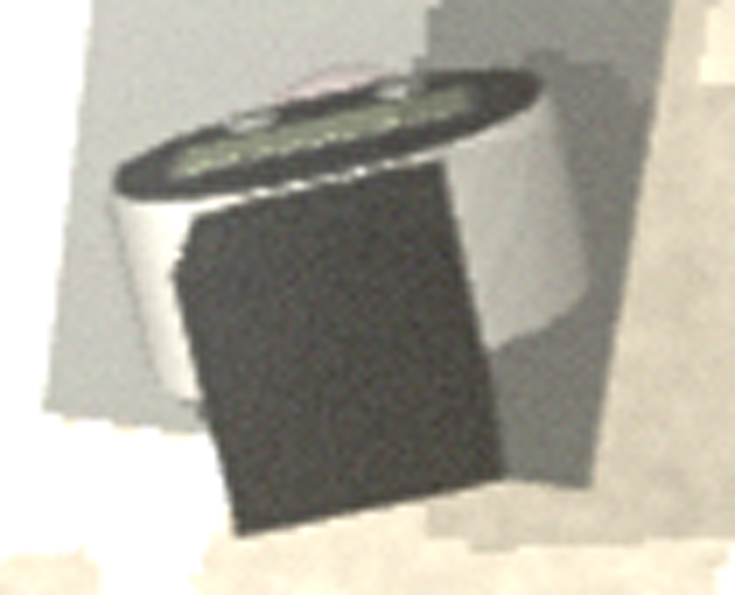

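Run:
```python
from h import *
import pickle;c=pickle.load(open('w4.pkl','rb'))
p=[ray(c,265+x/7-.43,190+y/7-.43,.15) for x,y in[(238,535),(505,478),(180,275),(342,377)]]
for i in p:print(i)
for a,b in((0,1),(2,0)):
  d=p[b]-p[a];print(np.linalg.norm(d),np.degrees(np.arctan2(d[1],d[0])))
rel([*p[3][:2],.12],0);
```

```text
[ 0.5329 -0.3167  0.15  ]
[ 0.529  -0.2894  0.15  ]
[ 0.5057 -0.3199  0.15  ]
[ 0.5173 -0.3049  0.15  ]
0.027577164466275346 98.13010235415601
0.02738758842979791 6.709836807757008
t 7.9667 tcp [ 0.5195 -0.2994  0.2482] shift [ 0.0035 -0.0116  0.2564] yaw_y 85.36 tilt [-0.     0.001 -1.   ] dist 0.128319049475948
turn (tool z, down => negated) 0.948413719378851
```

Call:
servo_tool(plan=[0.3, 0.002, -0.006, 0.03, -0.07, 0.3, 0.002, -0.006, 0.07, -0.135, 0.3, 0.002, -0.006, 0.11, -0.135, 0.3, 0.002, -0.006, 0.14, -0.135, 0.3, 0.002, -0.006, 0.145, -0.135, 0.3, 0.002, -0.006, 0.145, -0.135, 0.3, 0.002, -0.006, 0.145, -0.135, 0.3, 0.002, -0.006, 0.145, -0.135])

```text
t: 8.63
tool_pos: [0.5186, -0.3046, 0.1771]
eef_rot: [0.001, -0.064, 0.998, -0.001]
wrist_force: [0.3, -0.9, -0.0]
opening: 0.0649
```

Run:
```python
from h import *
rel([.5178,-.3042,.116],97.5);s=robot.state();print(s['wrist_force'],s['opening'])
```

```text
t 8.6333 tcp [ 0.5186 -0.3046  0.1771] shift [0.0017 0.0012 0.1222] yaw_y 97.34 tilt [-0.0023 -0.0016 -1.    ] dist 0.061128489385534064
turn (tool z, down => negated) -0.0017380563046613259
[ 0.26984758 -0.88294585 -0.03735763] 0.06486485319596835
```

Call:
servo_tool(plan=[0.3, 0.001, 0.001, 0.03, 0, 0.3, 0.001, 0.001, 0.07, 0, 0.3, 0.001, 0.001, 0.105, 0, 0.3, 0.001, 0.001, 0.12, 0, 0.3, 0.001, 0.001, 0.12, 0, 0.3, 0.001, 0.001, 0.12, 0, 0.45, 0.001, 0.001, 0.12, 0, 0.6, 0.001, 0.001, 0.12, 0, 0.8, 0.001, 0.001, 0.12, 0, 0.8, 0.001, 0.001, 0.12, 0, 0.8, 0.001, 0.001, 0.12, 0, 0.8, 0.001, 0.001, 0.12, 0, 0.8, 0.001, 0.001, 0.12, 0, 0.8, 0.001, 0.001, 0.12, 0], force=40)

```text
t: 9.8
tool_pos: [0.5171, -0.3042, 0.1158]
eef_rot: [0.0, -0.064, 0.998, -0.0]
wrist_force: [-0.8, -0.1, 0.7]
opening: 0.0279
```

Run:
```python
from h import *
rel([.5178,-.3042,.116],97.5);s=robot.state();print(s['wrist_force'],s['opening'])
```

```text
t 9.8 tcp [ 0.5171 -0.3042  0.1158] shift [-0.0015 -0.0002 -0.0003] yaw_y 97.3 tilt [-2.e-04 -2.e-04 -1.e+00] dist 0.000752013192830668
turn (tool z, down => negated) -0.0021761591446099893
[-0.8069071  -0.11898235  0.68345587] 0.027852922189061387
```

Call:
servo_tool(plan=[0.8, 0, 0, -0.03, 0, 0.8, 0, 0, -0.07, 0, 0.8, 0, 0, -0.11, 0, 0.8, 0, 0, -0.15, 0, 0.8, 0, 0, -0.18, 0, 0.8, 0, 0, -0.2, 0, 0.8, 0, 0, -0.2, 0, 0.8, 0, 0, -0.2, 0, 0.8, 0, 0, -0.2, 0])

```text
t: 10.55
tool_pos: [0.5159, -0.3036, 0.2141]
eef_rot: [-0.001, -0.064, 0.998, 0.001]
wrist_force: [-0.6, -0.2, -3.2]
opening: 0.028
```

Call:
servo_tool(plan=[0.8, -0.01, 0.03, 0, 0, 0.8, -0.03, 0.08, 0, 0, 0.8, -0.05, 0.14, 0, 0, 0.8, -0.07, 0.21, 0, 0, 0.8, -0.09, 0.28, 0, 0, 0.8, -0.115, 0.35, 0, 0, 0.8, -0.14, 0.42, 0, 0, 0.8, -0.16, 0.49, 0, 0, 0.8, -0.18, 0.55, 0, 0, 0.8, -0.2, 0.6, 0, 0, 0.8, -0.21, 0.625, 0, 0, 0.8, -0.21, 0.633, 0, 0, 0.8, -0.21, 0.633, 0, 0, 0.8, -0.21, 0.633, 0, 0, 0.8, -0.21, 0.633, 0, 0, 0.8, -0.21, 0.633, 0, 0, 0.8, -0.21, 0.633, 0, 0])

```text
t: 11.97
tool_pos: [0.5807, 0.0213, 0.2157]
eef_rot: [-0.0, -0.062, 0.998, -0.0]
wrist_force: [-0.6, 0.0, -3.1]
opening: 0.0277
```

Run:
```python
from h import *
rel([.581,.0229,.175]);s=robot.state();print(s['wrist_force'],s['opening'])
tcp=s['tool_pos'];ims=[]
for n in('scene','wrist'):
    c=robot.calibration(n);im=robot.snapshot(n);save(im,n+'5.png')
    for k,X in(('foot',tcp-[0,0,.1]),('griptop',tcp+[0,0,.034]),('disc',[.581,.0229,.059]),('anvil',[.582,.0234,.047])): print(n,k,proj(c,np.array(X)))
    if n=='scene':
        u,v=proj(c,tcp-[0,0,.06]).astype(int);k=im[v-50:v+50,u-33:u+33];print('crop0',u-33,v-50);ims.append(cv2.resize(k,(396,600),interpolation=cv2.INTER_CUBIC))
    else:
        u,v=proj(c,tcp-[0,0,.0]).astype(int);u0=u-66;v0=v-140;k=im[v0:v0+200,u0:u0+133];print('crop1',u0,v0);ims.append(cv2.resize(k,(400,600),interpolation=cv2.INTER_CUBIC))
save(np.hstack(ims),'g5.png')
```

```text
t 11.9667 tcp [0.5807 0.0213 0.2157] shift [-0.001   0.0032  0.0814] yaw_y 97.15 tilt [ 3.e-04 -8.e-04 -1.e+00] dist 0.040725311426138715
[-0.56829861  0.01673215 -3.12244052] 0.02769010027749469
scene foot [326.9 252.6]
scene griptop [327.2 204.4]
scene disc [327.5 271.4]
scene anvil [327.6 275.4]
crop0 294 188
wrist foot [321.9 245.3]
wrist griptop [322.  336.8]
wrist disc [323.7 228.9]
wrist anvil [324.  227.1]
crop1 255 161
```

View pics/g5.png

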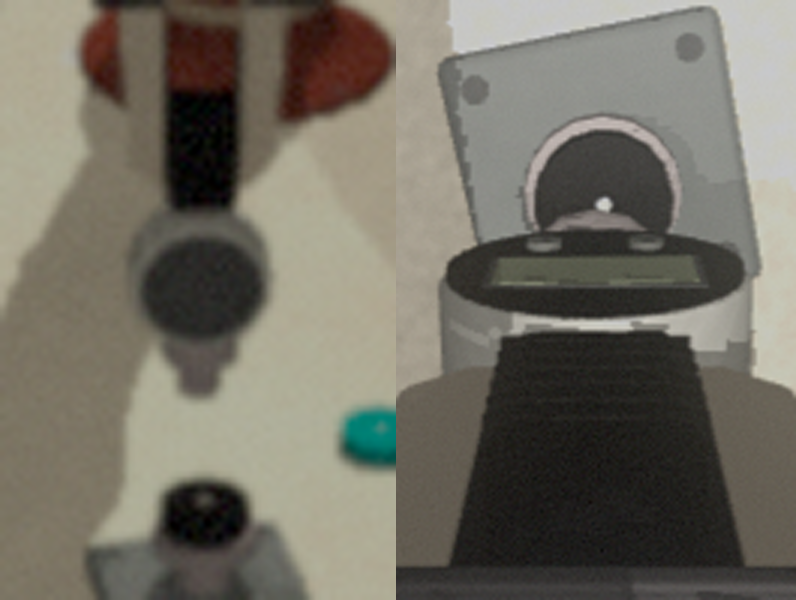

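Run:
```python
from h import *
c=robot.calibration('wrist');s=robot.state();tcp=s['tool_pos'];q=s['eef_rot'];R=Ro.from_quat([q[1],q[2],q[3],q[0]]).as_matrix()
cam=-np.array(c['R']).T@np.array(c['t']).ravel();print('cam in tool',R.T@(cam-tcp))
sg=np.sign((R.T@(cam-tcp))[0])
a=np.linspace(0,6.28,200)
T=lambda x,y,h: tcp+R@np.array([x,y,-(h-.1)])
for tilt in(0,.05):
  f=lambda x,y,h:T(x+tilt*(h-.115)*sg,y,h)
  for h in(.018,.027):
    P=np.array([proj(c,f(.0165*np.cos(t),.0165*np.sin(t),h)) for t in a]);print(tilt,'collar',h,P.min(0),P.max(0))
  P=np.array([proj(c,f(sg*.013,.029*np.cos(t),.056+.029*np.sin(t))) for t in a]);print('dial',P.min(0),P.max(0))
rel([.581,.0229,.165])
```

```text
cam in tool [ 0.06950225 -0.0006917  -0.16554019]
0 collar 0.018 [297.4 227.8] [347.6 276.2]
0 collar 0.027 [296.6 230.8] [348.6 280.8]
dial [270.  236.3] [375.5 264. ]
0.05 collar 0.018 [297.5 235.1] [347.5 283. ]
0.05 collar 0.027 [296.7 237.7] [348.4 287.2]
dial [270.2 243.1] [375.3 266.9]
t 12.0667 tcp [0.5808 0.0222 0.2157] shift [-0.0006  0.0014  0.1015] yaw_y 97.22 tilt [ 0.e+00 -4.e-04 -1.e+00] dist 0.05074677260695292
```

Call:
servo_tool(plan=[0.8, 0, 0, 0.02, 0, 0.8, 0, 0.001, 0.05, 0, 0.8, 0, 0.001, 0.075, 0, 0.8, 0, 0.001, 0.09, 0, 0.8, 0, 0.001, 0.096, 0, 0.8, 0, 0.001, 0.1, 0, 0.8, 0, 0.001, 0.1, 0, 0.8, 0, 0.001, 0.1, 0, 0.8, 0, 0.001, 0.1, 0, 0.8, 0, 0.001, 0.1, 0])

```text
t: 12.9
tool_pos: [0.5812, 0.0238, 0.1663]
eef_rot: [0.001, -0.064, 0.998, -0.0]
wrist_force: [0.4, -1.0, -3.5]
opening: 0.0281
```

Run:
```python
from h import *
rel([.581,.0229,.159]);s=robot.state();print(s['wrist_force'],s['wrist_torque'],s['opening'])
```

```text
t 12.9 tcp [0.5812 0.0238 0.1663] shift [ 0.0006 -0.0017  0.0145] yaw_y 97.31 tilt [-1.3e-03 -1.0e-04 -1.0e+00] dist 0.007324468342996218
[ 0.39437826 -0.96083285 -3.47513203] [ 0.0286755   0.04840839 -0.03539547] 0.02806111886064231
```

Call:
servo_tool(plan=[0.8, 0, -0.001, 0.003, 0, 0.8, 0.001, -0.001, 0.006, 0, 0.8, 0.001, -0.001, 0.008, 0, 0.8, 0.001, -0.001, 0.008, 0, 0.8, 0.001, -0.001, 0.008, 0, 0.8, 0.001, -0.001, 0.008, 0])

```text
t: 13.4
tool_pos: [0.5803, 0.0232, 0.1616]
eef_rot: [-0.0, -0.064, 0.998, 0.0]
wrist_force: [0.2, -0.9, -4.2]
opening: 0.0282
```

Call:
servo_tool(plan=[0.8, 0, 0, 0.001, 0, 0.8, 0, 0, 0.002, 0, 0.8, 0, 0, 0.002, 0, 0.8, 0, 0, 0.002, 0, 0.8, 0, 0, 0.002, 0])

```text
t: 13.82
tool_pos: [0.5805, 0.0232, 0.1609]
eef_rot: [0.0, -0.064, 0.998, -0.0]
wrist_force: [-0.7, 0.8, -1.6]
opening: 0.0279
```

Call:
servo_tool(plan=[0.8, 0, 0, 0.001, 0, 0.8, 0, 0, 0.002, 0, 0.8, 0, 0, 0.002, 0, 0.8, 0, 0, 0.002, 0, 0.8, 0, 0, 0.002, 0])

```text
t: 14.23
tool_pos: [0.5805, 0.0232, 0.1599]
eef_rot: [0.0, -0.064, 0.998, 0.0]
wrist_force: [-0.9, 0.1, 1.0]
opening: 0.0279
```

Call:
servo_tool(plan=[0.8, 0, 0, 0.001, 0, 0.8, 0, 0, 0.001, 0, 0.8, 0, 0, 0.001, 0, 0.8, 0, 0, 0.001, 0])

```text
t: 14.57
tool_pos: [0.5805, 0.0232, 0.1594]
eef_rot: [0.0, -0.064, 0.998, -0.0]
wrist_force: [-0.1, 0.5, 2.9]
opening: 0.0277
```

Call:
servo_tool(plan=[0.8, 0, 0, 0.001, 0, 0.8, 0, 0, 0.001, 0, 0.8, 0, 0, 0.001, 0, 0.8, 0, 0, 0.001, 0])

```text
t: 14.9
tool_pos: [0.5805, 0.0232, 0.1589]
eef_rot: [0.0, -0.064, 0.998, -0.0]
wrist_force: [-0.8, 0.5, 3.2]
opening: 0.0278
```

Call:
servo_tool(plan=[0.8, 0, 0, 0.0006, 0, 0.8, 0, 0, 0.0006, 0, 0.8, 0, 0, 0.0006, 0, 0.8, 0, 0, 0.0006, 0])

```text
t: 15.23
tool_pos: [0.5806, 0.0232, 0.1588]
eef_rot: [0.0, -0.064, 0.998, -0.0]
wrist_force: [-1.5, -0.7, 5.4]
opening: 0.0278
```

Call:
servo_tool(plan=[0.8, 0, 0, 0.0004, 0, 0.8, 0, 0, 0.0004, 0, 0.8, 0, 0, 0.0004, 0, 0.8, 0, 0, 0.0004, 0])

```text
t: 15.57
tool_pos: [0.5806, 0.0232, 0.1588]
eef_rot: [0.0, -0.064, 0.998, -0.0]
wrist_force: [-1.0, 0.8, 5.9]
opening: 0.0278
```

Run:
```python
from h import *
for _ in range(4):
  robot.snapshot('scene');s=robot.state();print(s['t'],s['wrist_force'].round(2),s['tool_pos'].round(4))
```

```text
15.6167 [-1.41 -0.23  6.21] [0.5806 0.0232 0.1588]
15.6667 [-1.1  -0.22  5.56] [0.5806 0.0232 0.1588]
15.7167 [-1.68 -0.41  5.14] [0.5806 0.0231 0.1588]
15.7667 [-1.21 -0.28  5.94] [0.5806 0.0232 0.1588]
```

Call:
servo_tool(plan=[0.8, 0, 0, 0.0008, 0, 0.8, 0, 0, 0.0008, 0, 0.8, 0, 0, 0.0008, 0, 0.8, 0, 0, 0.0008, 0])

```text
t: 16.1
tool_pos: [0.5806, 0.0232, 0.1588]
eef_rot: [0.0, -0.064, 0.998, -0.0]
wrist_force: [-2.8, -0.8, 7.5]
opening: 0.0275
```

Run:
```python
from h import *
for _ in range(5):
  robot.snapshot('scene');s=robot.state();print(s['t'],s['wrist_force'].round(2),s['tool_pos'].round(4))
```

```text
16.15 [-0.42 -1.72  7.5 ] [0.5806 0.0232 0.1588]
16.2 [-2.14 -0.59  8.34] [0.5806 0.0232 0.1588]
16.25 [-2.96  0.37  7.36] [0.5806 0.0232 0.1588]
16.3 [-0.55 -0.72  7.68] [0.5806 0.0232 0.1588]
16.35 [-1.83  0.54  6.58] [0.5806 0.0232 0.1588]
```

Call:
servo_tool(plan=[0.8, 0, 0, 0.0005, 0, 0.8, 0, 0, 0.001, 0, 0.8, 0, 0, 0.001, 0, 0.8, 0, 0, 0.001, 0, 0.8, 0, 0, 0.001, 0])

```text
t: 16.77
tool_pos: [0.5807, 0.0232, 0.1588]
eef_rot: [0.001, -0.064, 0.998, -0.0]
wrist_force: [-1.7, -0.0, 9.7]
opening: 0.0276
```

Run:
```python
from h import *
F=[]
for _ in range(10):
  robot.snapshot('scene');s=robot.state();F.append(s['wrist_force'])
print(s['t'],np.mean(F,0),np.std(F,0),s['tool_pos'],s['eef_rot'],s['opening'],abs(s['qd']).max())
ims=[]
im=robot.snapshot('scene');k=im[205:305,294:360];ims.append(cv2.resize(k,(396,600),interpolation=cv2.INTER_CUBIC))
c=robot.calibration('wrist');im=robot.snapshot('wrist');k=im[161:361,255:388];ims.append(cv2.resize(k,(400,600),interpolation=cv2.INTER_CUBIC))
save(np.hstack(ims),'g6.png')
```

```text
17.2667 [-2.35674851 -0.34277698 10.12713883] [0.43420213 0.43530948 0.56864392] [0.58070343 0.02321674 0.15877161] [ 6.60184844e-04 -6.37666716e-02  9.97964615e-01 -5.75402206e-05] 0.027910620637244147 0.0014243504714931418
```

View pics/g6.png

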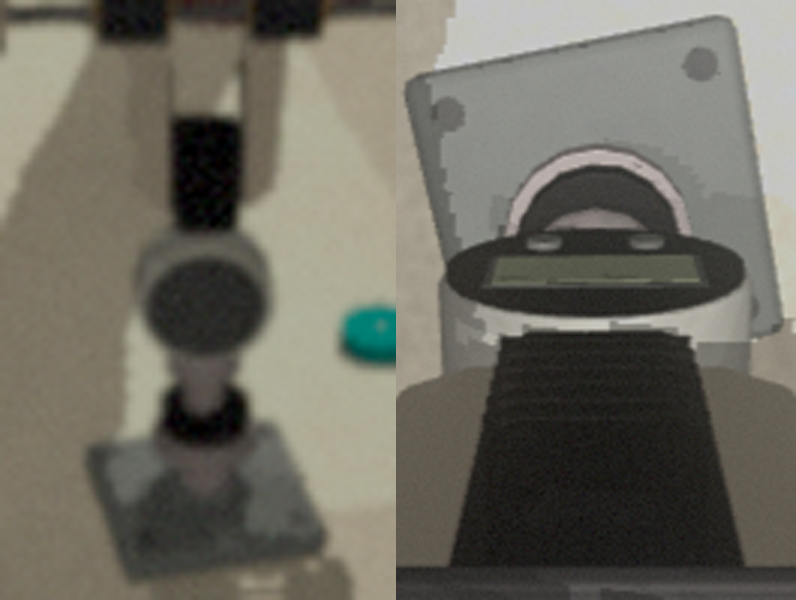

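The scene crop shows the gauge upright, with its foot seated on the disc at crop (203,395). The wrist crop shows the disc still central on the anvil. Net push is about 13 N and everything is steady, so I'm handing in.

```bash
python3 -c "
from h import *
print(robot.job_done())"
```

```text
the job is handed in; nothing more can be done
None
```

The disc is on the anvil, and the gauge is standing upright on it, still held and pressed. I handed the job in at about 17.4 s of the 53 s allowed. The hand-in gave no verdict, so the points below are my own measurements.

- **Disc:** I took the black disc with the white dot from the tray, not either turquoise one. It lies on the anvil about 1 mm off centre by the wrist camera, and had been let go before I fetched the gauge.
- **Push:** the wrist force rose from about −3.1 N (carrying the gauge) to +10.1 N, so the push on the disc is about 13 N.
- **Foot:** the tool stopped sinking at z = 0.1588 m while the force kept rising, which means the foot is flat on the rubber. I could not read the pin's travel directly.
- **Gauge position:** the tool sits within about 0.5 mm of the disc's measured centre and is vertical, and the gripper holds at 40 N with the arm still.
- **Small disagreements:** the wrist camera put the gauge up to 1 mm or 0.015 rad off my model of it. A sideways force of about 2.4 N remains at the wrist. Both are well within the limits.
- **Other objects:** none of the moves went near them, but I did not check them all in a final full picture.
- **Picture count:** I viewed 11 pictures, one over the budget of 10.

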